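# Seat the filter cell on the detector head and hold it home

### The job

The filter cell stands loosely on the spring ring of the detector head, not yet keyed. Turn its knurled collar clockwise (seen from above) until the keyway hidden inside it drops over the locating pin, push it fully home, down onto the housing, and finish still holding it there with the gripper, because the spring ring lifts it again if it is let go. Leave the multimeter, the jar and the loose filter where they are.

Things in the scene. Friction and masses are not known exactly. Their poses are not given: they have to be found in the camera images.
- cell_mid (a point): centre (half-way up, on the axis) of the filter cell: a loose upright dark knurled collar 46 mm across, 40 mm tall, about 60 g, its closed top a glass window. It stands over the head's upright 28 mm spigot with 0.8 mm play all round, its underside on the spring ring 12 mm above the housing. z is its axis; its x tells nothing of where the pin is. Its side is free to grip from top to bottom.
- cell_top (a point): centre of the cell's top, 20 mm above cell_mid. Hidden inside: one keyway 8 mm wide, for a 4.5 mm pin standing out sideways from the spigot. They meet after the cell is turned clockwise, seen from above, by 30 to 130 degrees, play 6 degrees either way. Off the keyway the cell goes down only 2 mm, then stands hard on the pin; on it, all 12 mm; if it catches half-way, a few degrees more free it.
- seat (a point): point on the cell's axis at the top face of the fixed detector head's housing, 55 mm above the bench. Fully home, the cell's underside rests there: cell_mid is then 20 mm above it (32 mm at the start). The head is a finned aluminium block 76 x 76 mm on a dark foot plate 110 x 90 mm. z is up.
- spring_ring (a joint): how far (m) the steel spring ring under the cell is pushed down: 0 up, 0.002 when the cell is stopped by the pin, 0.012 when the cell is fully home on the housing. Its spring pushes up with about 1.7 N at 0 and 3.1 N at 0.012. Held off the pin, the cell turns freely.
- meter: bystander: handheld orange multimeter lying face up, 150 x 74 x 32 mm, its length along its x; origin at the centre of its underside
- jar: bystander: small amber jar with a white cap, 52 mm across, 55 mm tall; origin at the centre of its underside
- filter: bystander: a loose black-rimmed round filter lying flat, 40 mm across, 10 mm thick; origin at the centre of its underside
Things that resemble listed ones, but are neither listed nor needed, are in the scene too. Of the things shaped like the part that bears seat, the aluminium one is meant. Of the things that look like the part that bears cell_mid, the smallest one is meant.

How it is judged:
By the outcome, as a careful person would: the job done as asked, in the order asked, and still so for the second after the job is handed in, while the arm keeps its last pose, push and grip.
It also fails if it takes over 64 s, if anything falls off the work surface, if the arm or the gripper's body presses on something with over 40 N, if the wrist force passes 120 N, or if a joint passes its speed limit or range.

### The arm

A 6-joint arm with a two-finger parallel gripper is mounted at the origin on the work surface. World frame = base frame: x ahead of the robot, y to its left, z up, the work surface at z = 0. Lengths are in mm, angles in degrees, forces in N, time in s.
With the tool pointing down it reaches from about 350 to 850 mm from the base axis. Payload 8.1 kg.
Tool frame: the origin (TCP) lies at the very end of the fingers, on their centre line; the grasp point (between the pads) lies r.tcp_to_grasp behind it (r.tcp_to_grasp is the distance from the TCP to the grasp point, in mm); z points along the fingers, y is the line along which they close (so a half turn about z gives the same grasp; the last joint's range is limited). The gripper opens to 85 mm and grips with 20 to 120 N. Pads are 22 mm wide; open, the fingers measure 114 mm over their backs; the gripper's body (76 mm by 85 mm) begins 54 mm behind the grasp point. The pads swing forward as they close: fully open they stand 13 mm farther back than shut.
Start: joints at [58.247, 7.471, 85.268, -0, 87.261, -4.893], TCP at [271.07, 535.281, 192.192] pointing down, gripper open.
Joint ranges: [-169.43, 169.43], [-51.17, 129.36], [1.28, 143.12], [-76.62, 256.62], [0, 156.53], [-152.29, 152.29]. Speed limits (degrees/s): [136.94, 136.94, 159.86, 180, 180, 180].

### API

Orientations are given as [roll, pitch, yaw] about the fixed x, y, z axes, in that order (R = Rz(yaw) Ry(pitch) Rx(roll)).
In Python, from bench import r gives the robot as it stands.
- The arm moves only by the shell command python3 -m handwheel 'ROWS' [OPENING] [FORCE]. ROWS is JSON, a list of rows, each a list of 4 numbers: the shift along the tool's x, y, z in m, then the turn about the tool's z in degrees. A call has 1 to 10 rows; each row shifts and turns the commanded pose from where the row before left it, along the tool's axes as they then stand; what a row does not reach is not made up. A row lasts 1/10 s, in which the tool goes at most 50 mm and 8.59 degrees, less where a joint would pass 70% of its speed; a pose out of reach is approached as far as the arm can. A call is refused whole if a number of a shift passes 0.05 or a number of a turn 8.59, either way. A call with a gripper value outside its range is refused whole. OPENING is the finger opening in m, from 0 to 0.0854, set as the call begins (- or left out, the last holds). The fingers move at their own pace and stop on an object; FORCE is the grip in N (left out, the last holds). Time passes only in rows, so rows that do not move let the fingers close. It gives the time, the measured TCP pose, the force, the opening and the grip force at its end, in the units of the state.
- r.sense(): the state, without advancing time (a new reading comes with each control period).
- r.snapshot(name): name is "scene" or "top"; returns the picture (384x512x3 uint8, red, green, blue); there is no depth.
- r.camera_params(name): a dict with "fx", "fy", "cx", "cy" (pixels), "R" (3x3) and "t" (3): a world point X has camera coordinates R X + t. Camera axes: x right, y down, z forward; pixel columns grow to the right and rows downward; lengths in mm; the calibration is good to about 2 mm. A picture is of the moment at which its call begins. camera_params takes no time and is no camera call.
- r.hand_in(): hands the job in; it is judged then, once.
The state is a dict: "time": time; "joint_pos": joint angles; "qd": joint speeds; "joint_efforts": joint torques, N m; "tool_pos": TCP position; "tcp_rot": TCP orientation; "ft_force": force on the tool from outside, world axes, zero at the start; "wrist_torque": the same for the moment, N m; "finger_gap": finger opening in mm; "grip_force": force on a finger pad.
Only numpy, scipy, OpenCV 4.12 (cv2) and the standard library are available. Lean on these libraries where they do the work, as an engineer would, in place of code of your own. Each camera call takes 0.05 s, during which the arm holds its last target. There are 200 camera calls.

## Working session

There is one attempt and no reset: what is moved stays moved. The work goes in short steps, Python scripts to look and compute and a shell command to move; the robot and the scene stay as the last step left them, time stands still between calls to the robot, and variables do not carry over. Pictures are saved under pics/ and viewed, at most 10 in all, crops included, and the job is handed in when it is done.

```bash
mkdir -p pics; python3 - <<'E'
from bench import r
import cv2
for n in ("scene","top"):
    im=r.snapshot(n); cv2.imwrite(f"pics/{n}0.png",im[:,:,::-1])
    p=r.camera_params(n); print(n,{k:(v if not hasattr(v,'round') else v.__class__ and __import__('numpy').round(v,3).tolist()) for k,v in p.items()})
print(r.sense(), r.tcp_to_grasp)
E
```

```text
scene {'fx': 427.1086854027691, 'fy': 427.1086854027691, 'cx': 256.20667351892047, 'cy': 192.0304399815556, 'R': [[0.037, 0.999, -0.022], [0.556, -0.039, -0.83], [-0.83, 0.019, -0.557]], 't': [-100.078, -217.306, 1345.668]}
top {'fx': 367.317005568751, 'fy': 367.317005568751, 'cx': 260.212346312642, 'cy': 184.8983242256671, 'R': [[-0.021, -1.0, 0.018], [-0.986, 0.017, -0.167], [0.166, -0.021, -0.986]], 't': [80.711, 570.283, 699.672]}
{'time': 0.1, 'joint_pos': array([ 5.82458206e+01,  7.51038775e+00,  8.53230934e+01,  2.99919646e-04,
        8.72600212e+01, -4.89187271e+00]), 'qd': array([-0.04006388, -0.11137158, -0.16521472,  0.00273438,  0.06116402,
       -0.10205065]), 'joint_efforts': array([ 1.61421343e-03, -5.70948887e+01, -5.01945162e+01, -1.46447032e-04,
        8.06905300e-03,  3.19257265e-05]), 'tool_pos': array([270.78715983, 534.80722509, 191.25295139]), 'tcp_rot': array([-1.79906864e+02, -8.27193061e-03,  1.53137672e+02]), 'ft_force': array([ 0.06277931, -0.07303398, -0.261328  ]), 'wrist_torque': array([ 0.00878525,  0.01793889, -0.0155266 ]), 'grip_force': 0.0, 'finger_gap': 85.4092960489139} 18.700000000000003
```

View pics/scene0.png

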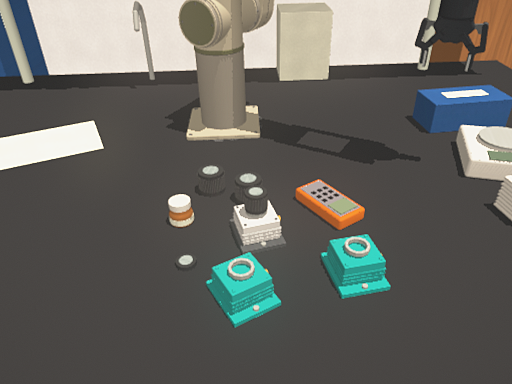

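View pics/top0.png

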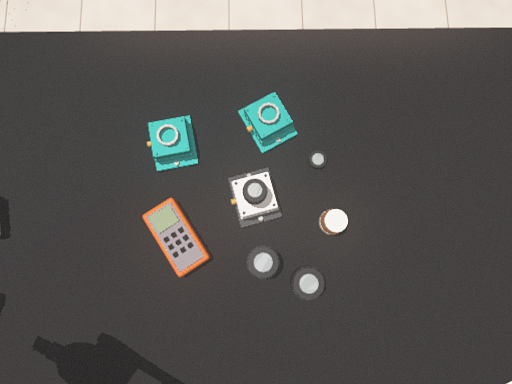

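The aluminium head with the small cell on it is at about (257,200) in the scene view and (255,192) in the top view. The teal heads and the two larger collars are decoys. Next I triangulate the cell's window.

```bash
cat > h.py <<'E'
import numpy as np, cv2
from bench import r
def tri(pa,pb,A="scene",B="top"):
    M=[];b=[]
    for n,(u,v) in ((A,pa),(B,pb)):
        p=r.camera_params(n);R=np.array(p["R"]);t=np.array(p["t"])
        x,y=(u-p["cx"])/p["fx"],(v-p["cy"])/p["fy"]
        M+=[R[0]-x*R[2],R[1]-y*R[2]];b+=[x*t[2]-t[0],y*t[2]-t[1]]
    s=np.linalg.lstsq(np.array(M),np.array(b),rcond=None);return s[0],s[1]
def proj(n,X):
    p=r.camera_params(n);c=np.array(p["R"])@X+np.array(p["t"]);return p["fx"]*c[0]/c[2]+p["cx"],p["fy"]*c[1]/c[2]+p["cy"]
def ray(n,uv,z):
    p=r.camera_params(n);R=np.array(p["R"]);t=np.array(p["t"]);o=-R.T@t
    d=R.T@np.array([(uv[0]-p["cx"])/p["fx"],(uv[1]-p["cy"])/p["fy"],1]);return o+d*(z-o[2])/d[2]
E
python3 - <<'E'
import cv2,numpy as np
out=[]
for n,(x,y) in (("scene",(256,205)),("top",(255,198))):
    im=cv2.imread(f"pics/{n}0.png");c=im[y-35:y+35,x-35:x+35]
    out.append(cv2.resize(c,(400,400),interpolation=cv2.INTER_NEAREST))
    g=cv2.cvtColor(im,cv2.COLOR_BGR2GRAY)
    for y0 in range(-20,6,2): print(n,y+y0,g[y+y0,x-16:x+17:2])
cv2.imwrite("pics/crop.png",np.hstack(out))
E
```

```text
scene 185 [67 71 80 80 77 79 83 71 74 76 86 81 79 78 79 79 78]
scene 187 [ 67  66  67  68  82  77 125 170 169 141  87  83  82  77  78  79  77]
scene 189 [ 72  74  88  89  92 205 220 215 214 217 217 106  88  83  79  80  78]
scene 191 [ 77  70  79  86 124 221 212 213 212 213 218 199  86  86  79  80  80]
scene 193 [ 72  71  70  90  88 200 222 218 216 207 197 101  89  83  80  80  80]
scene 195 [ 74  72  73  75  91  80 105 137 137 117  78  89  83  69  81  79  80]
scene 197 [75 73 81 63 64 80 83 88 86 86 81 78 69 86 80 80 81]
scene 199 [77 75 74 82 72 67 69 66 67 68 73 80 89 82 97 77 80]
scene 201 [ 68  71  76  79  75  81  78  76  85  87  77  82  84  74 251  58  80]
scene 203 [ 53  46  65  79  79  77  78  73  79  86  76  81  83  72 248 212  75]
scene 205 [235 255 159  77  77  78  78  74  79  85  78  82  84  72 246 253 101]
scene 207 [251 142 148  76  78  75  81  73  81  84  83  80  84  60 255 245 223]
scene 209 [143 160 154  61  81  75  81  76  80  85  86  79  80  91 254 243 251]
top 178 [114 205 235 246 248 248 232 220 212 227 247 246 245 246 246 245  70]
top 180 [247 245 245 247 218 125 
[... 202 characters left out ...]
op 186 [245 246 200 101 104 207 218 215 215 217 205 111  97  89 241 246 247]
top 188 [244 246  78 102 140 219 217 215 216 212 203 204  97  96 143 238 248]
top 190 [243 246  87 102 148 217 217 216 216 213 206 203  96 100 131 168 249]
top 192 [244 246  79 106 125 219 215 214 216 204 215 185 101  97 133 171 212]
top 194 [244 247  95 100 102 189 220 217 216 203 216 107  98  93 155 173 167]
top 196 [244 246 233  97 105 104 157 209 207 177 117 100 100  82 175 172 163]
top 198 [244 244 245  76 102 103 102  99  98 100 101 103  78 128 169 171 166]
top 200 [244 244 245 229  68  94 104 105 106 106  94  70 101 177 173 170 215]
top 202 [243 243 243 246 228  74  68  78  86  80  65 118 174 172 169 165 240]
```

View pics/crop.png

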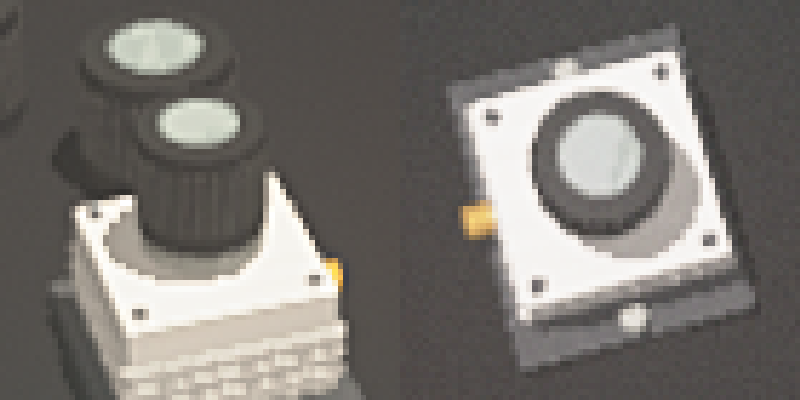

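The crop shows the cell upright on the aluminium housing. The window is near (255.5,191) in the scene view and (254.5,190) in the top view, and the four screws on the housing face are clearly visible. I triangulate the window and the diagonal screws.

```bash
python3 - <<'E'
from h import *
c={}
for n,(x,y) in (("scene",(256,191)),("top",(255,190))):
    g=cv2.imread(f"pics/{n}0.png",0)[y-9:y+10,x-10:x+11].astype(float)
    w=np.clip((g-105)/105,0,1); 
    l,lab,st,ce=cv2.connectedComponentsWithStats((w>.3).astype(np.uint8))
    k=1+np.argmax(st[1:,4]); w*=cv2.dilate((lab==k).astype(np.uint8),np.ones((3,3)))
    m=cv2.moments(w);c[n]=(m["m10"]/m["m00"]+x-10,m["m01"]/m["m00"]+y-9)
X,e=tri(c["scene"],c["top"]);print("top",c,X.round(1),[np.round(np.subtract(proj(n,X),c[n]),2) for n in c])
S=[]
k=70/400
for a,b in (((314,280),(91,117)),((95,212),(310,241)),((140,314),(261,72))):
    s,e=tri((221+a[0]*k-.5,170+a[1]*k-.5),(220+b[0]*k-.5,163+b[1]*k-.5));S.append(s);print(s.round(1))
print("seat",(S[0]+S[1])/2, "edge dir",np.degrees(np.arctan2(*(S[0]-S[2])[[1,0]])))
for nme,uv,z in (("collarA",(263,262),50),("collarB",(309,284),50),("jar",(336,221),55),("filter",(318,159),10),("meter",(176,237),32),("teal1",(269,114),60),("teal2",(168,135),60)): print(nme,ray("top",uv,z).round(0))
print(tri((248,180),(263,262))[0])
E
```

```text
top {'scene': (255.29052423777142, 190.8264970388243), 'top': (254.34697396402095, 189.61819644807173)} [552.8  81.1 107.3] [array([ 0.55, -0.01]), array([0.57, 0.  ])]
[575.1 118.7  55. ]
[529.9  43.1  55. ]
[590.3  58.5  55.1]
seat [552.53423013  80.87130768  54.99989445] edge dir 104.11379477613819
collarA [418.  68.  50.]
collarB [374. -21.  50.]
jar [495. -79.  55.]
filter [633. -57.  10.]
meter [471. 242.  32.]
teal1 [718.  49.  60.]
teal2 [676. 256.  60.]
[418.14452294  67.16494869  47.99580471]
```

```bash
python3 -m handwheel '[[-0.041,-0.025,0,0],[-0.041,-0.025,0,0],[-0.041,-0.025,0,0],[-0.041,-0.025,0,0],[-0.041,-0.025,0,0],[-0.041,-0.025,0,0],[-0.041,-0.025,0,0],[-0.041,-0.025,0,0],[-0.041,-0.025,0,0],[-0.041,-0.025,0,0]]' 0.0854 40; python3 -m handwheel '[[0,0,0,-8.5],[0,0,0,-8.5],[0,0,0,-8.5],[0,0,0,-8.5],[0,0,0,-8.5],[0,0,0,-8.5],[0,0,0,-8.5],[0,0,0,-8.5],[0,0,0,0],[0,0,0,0]]'
cat >> h.py <<'E'
def delta(X):
    from scipy.spatial.transform import Rotation as Ro
    s=r.sense();R=Ro.from_euler("xyz",s["tcp_rot"],degrees=True)
    return R.inv().apply(np.array(X)-s["tool_pos"]).round(1)
E
python3 -c "
from h import *
print(delta([552.7,81,150]),r.sense()['joint_pos'].round(1))"
```

```text
time: 1.1
tool_pos: [524.3, 125.1, 191.9]
tcp_rot: [-180.0, -0.0, 153.1]
ft_force: [0.0, 0.4, -0.7]
finger_gap: 85.5
grip_force: 0.0
time: 2.1
tool_pos: [523.6, 127.0, 191.8]
tcp_rot: [180.0, -0.0, -139.1]
ft_force: [0.5, 0.3, 0.0]
finger_gap: 85.5
grip_force: 0.0
[  8.1 -53.8  41.8] [   8.2   -2.    95.    -0.    87.  -122.7]
```

```bash
python3 -m handwheel '[[0.002,-0.018,0.013,0],[0.003,-0.018,0.014,0],[0.003,-0.018,0.015,0],[0,0,0.018,0],[0,0,0.018,0],[0,0,0.018,0],[0,0,0.018,0],[0,0,0.0035,0],[0,0,0,0],[0,0,0,0]]'
python3 - <<'E'
from h import *
print(delta([552.7,81,74.5]))
a=[r.snapshot(n)[:,:,::-1] for n in("scene","top")]
cv2.imwrite("pics/b.png",np.hstack([cv2.resize(i[y-50:y+50,x-50:x+50],(400,400)) for i,(x,y) in zip(a,((256,195),(255,198)))]))
E
```

```text
time: 3.1
tool_pos: [553.9, 80.6, 75.1]
tcp_rot: [-180.0, 0.0, -138.9]
ft_force: [-0.2, -0.0, -0.9]
finger_gap: 85.4
grip_force: 0.0
[0.6 1.2 0.6]
```

View pics/b.png

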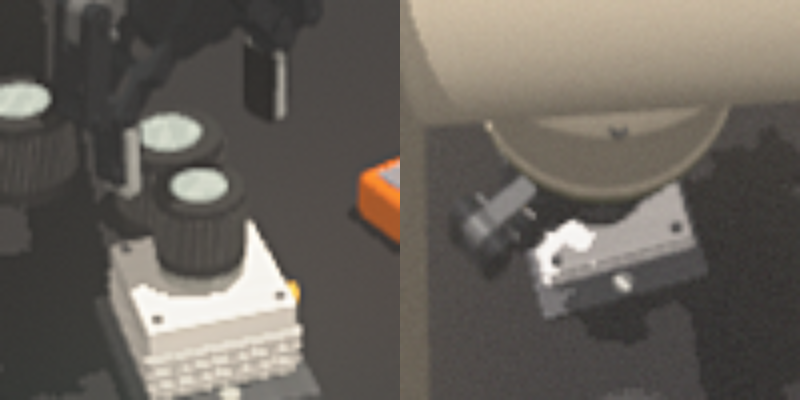

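The fingers straddle the cell's axis but look higher or farther back than the TCP reading suggests. I check against projected tip positions before closing.

```bash
python3 - <<'E'
from h import *
a=[r.snapshot(n)[:,:,::-1].copy() for n in("scene","top")]
out=[]
for n,i,(x,y) in zip(("scene","top"),a,((256,185),(255,198))):
    c=cv2.resize(i[y-50:y+50,x-50:x+50],(400,400))
    for s in (1,-1):
        for z,col in ((75,(0,0,255)),(88,(0,255,0)),(120,(255,0,0))):
            p=np.array(proj(n,np.array([553.4-s*.656*43,80.6+s*.755*43,z])));q=(p-[x-50,y-50])*4
            cv2.circle(c,tuple(int(v) for v in q),4,col,-1)
    out.append(c)
cv2.imwrite("pics/c.png",np.hstack(out)); s=r.sense();print(s["tool_pos"],s["tcp_rot"],s["joint_pos"])
E
```

```text
[554.20046408  81.07134383  75.75095897] [-1.79936961e+02  8.10438413e-02 -1.38863062e+02] [ 3.07739083e+00  6.14229790e+00  9.91562282e+01  3.38785978e-04
  7.45987999e+01 -1.28059593e+02]
```

View pics/c.png

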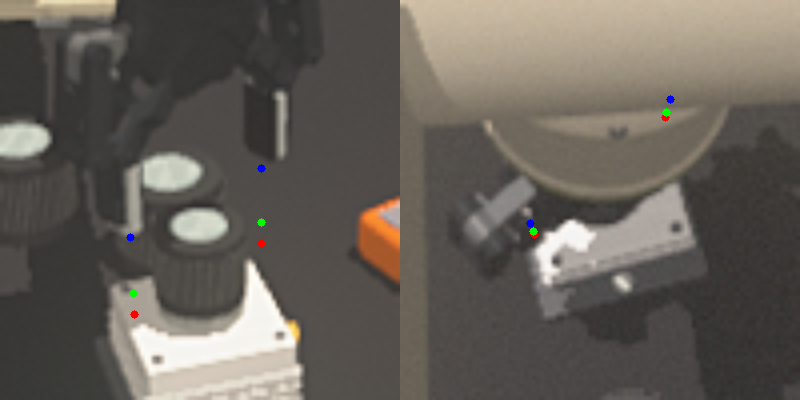

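The fingertips look about 30 mm higher than the TCP reading. Before trusting either, I partly close to 55 mm, which still clears the 46 mm cell, and look again.

```bash
python3 -m handwheel '[[0,0,0,0],[0,0,0,0],[0,0,0,0],[0,0,0,0],[0,0,0,0]]' 0.055
python3 - <<'E'
from h import *
out=[]
for n,(x,y) in zip(("scene","top"),((256,185),(255,198))):
    i=r.snapshot(n)[:,:,::-1].copy()
    c=cv2.resize(i[y-50:y+50,x-50:x+50],(400,400))
    for s in (1,-1):
        for z,col in ((75,(0,0,255)),(100,(0,255,0)),(120,(255,0,0))):
            p=np.array(proj(n,np.array([553.4-s*.656*28,80.6+s*.755*28,z])));q=(p-[x-50,y-50])*4
            cv2.circle(c,tuple(int(v) for v in q),4,col,-1)
    out.append(c)
cv2.imwrite("pics/d.png",np.hstack(out))
E
```

```text
time: 3.8
tool_pos: [553.4, 81.1, 74.7]
tcp_rot: [-180.0, -0.0, -138.9]
ft_force: [-0.6, -0.1, 0.0]
finger_gap: 54.7
grip_force: 0.0
```

View pics/d.png

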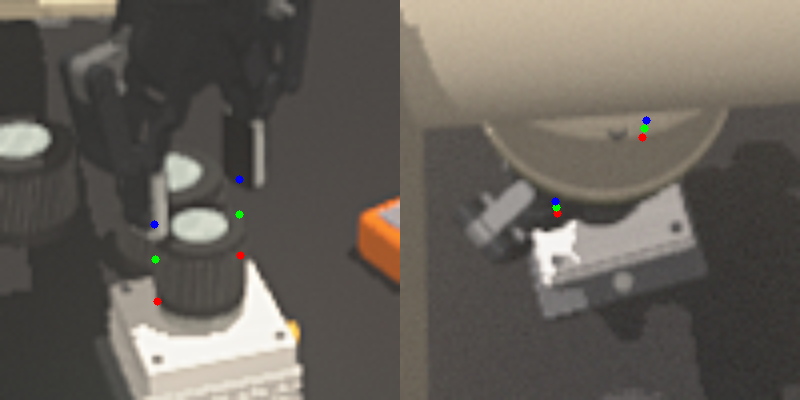

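```bash
python3 - <<'E'
from h import *
for z in (192,205,225,240): print(z,np.round(proj("scene",np.array([271,535,z])),1))
c=cv2.imread("pics/scene0.png")[0:90,390:512];cv2.imwrite("pics/e.png",cv2.resize(c,None,fx=4,fy=4))
for z in (75,100,115,120): print(z,np.round(proj("scene",np.array([553.4,81,z])),1))
E
```

```text
192 [439.9  88.9]
205 [441.1  83.7]
225 [442.9  75.4]
240 [444.4  69.1]
75 [256.2 204.6]
100 [255.9 194.1]
115 [255.7 187.7]
120 [255.6 185.5]
```

View pics/e.png

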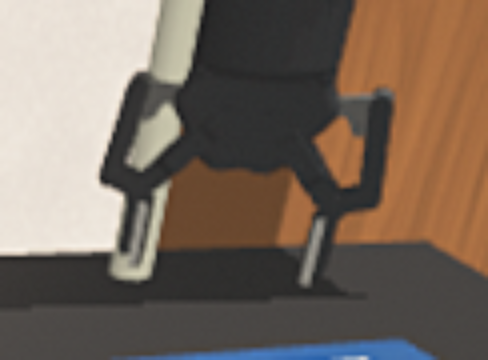

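The start picture shows the same ~35 mm offset, so the fingertips stand higher than the TCP reading says. A safe test is to close to 43 mm with a light grip. The gap stops at 46 if the reading is right and closes in air if the picture is right.

```bash
python3 -m handwheel '[[0,0,0,0],[0,0,0,0],[0,0,0,0],[0,0,0,0],[0,0,0,0]]' 0.042 20
```

```text
time: 4.4
tool_pos: [553.4, 81.1, 74.7]
tcp_rot: [-180.0, 0.0, -138.9]
ft_force: [-0.0, 0.9, 0.2]
finger_gap: 42.2
grip_force: 0.0
```

The fingers closed in air, so the pictures are right: the true fingertips are about 38 mm above the reported TCP. I reopen, go down about 38 mm in two parts while checking force, and look before gripping.

```bash
python3 -m handwheel '[[0,0,0,0],[0,0,0,0],[0,0,0,0],[0,0,0,0],[0,0,0,0],[0,0,0.006,0],[0,0,0.006,0],[0,0,0.006,0],[0,0,0,0]]' 0.07 20
python3 -m handwheel '[[0,0,0.005,0],[0,0,0.005,0],[0,0,0.005,0],[0,0,0.005,0],[0,0,0,0],[0,0,0,0]]'
python3 - <<'E'
from h import *
out=[]
for n,(x,y) in zip(("scene","top"),((256,185),(255,198))):
    i=r.snapshot(n)[:,:,::-1].copy()
    out.append(cv2.resize(i[y-50:y+50,x-50:x+50],(400,400)))
cv2.imwrite("pics/f.png",np.hstack(out))
E
```

```text
time: 5.3
tool_pos: [552.2, 81.0, 55.0]
tcp_rot: [179.9, -0.1, -138.9]
ft_force: [-0.0, -0.0, 0.1]
finger_gap: 69.8
grip_force: 0.0
time: 5.9
tool_pos: [553.2, 81.1, 36.5]
tcp_rot: [180.0, -0.0, -138.9]
ft_force: [0.1, 0.1, 0.5]
finger_gap: 69.9
grip_force: 0.0
```

View pics/f.png

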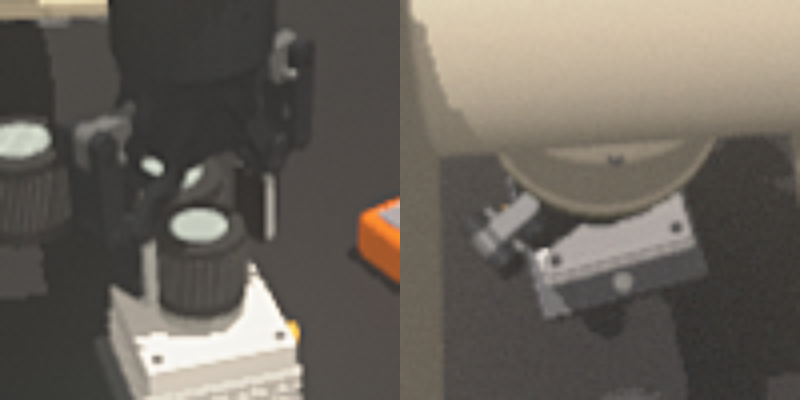

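The fingers now straddle the cell, tips at about z = 80 by picture: left tip near crop (136,305), right tip near (260,240), cell axis at x≈199. I close on it.

```bash
python3 -m handwheel '[[0,0,0,0],[0,0,0,0],[0,0,0,0],[0,0,0,0],[0,0,0,0],[0,0,0,0],[0,0,0,0],[0,0,0,0]]' 0.030 40; python3 -c "
from h import *
s=r.sense();print(s['ft_force'],s['wrist_torque'],delta([552.7,81,36.5]))"
```

```text
time: 6.8
tool_pos: [553.6, 81.1, 36.8]
tcp_rot: [-180.0, 0.0, -138.9]
ft_force: [1.0, 0.7, 2.0]
finger_gap: 44.1
grip_force: 41.6
[1.04346183 0.67943798 1.9636609 ] [ 0.0379411  -0.10433247  0.00065288] [0.7 0.5 0.3]
```

```bash
python3 -m handwheel '[[0,0,0,4],[0,0,0,4],[0,0,0,4],[0,0,0,4],[0,0,0,4],[0,0,0,4],[0,0,0,0]]'; python3 -m handwheel '[[0,0,0.001,0],[0,0,0.001,0],[0,0,0.001,0],[0,0,0,0],[0,0,0,0]]'
```

```text
time: 7.5
tool_pos: [553.2, 81.1, 36.6]
tcp_rot: [180.0, -0.0, -162.9]
ft_force: [0.3, -0.2, 1.2]
finger_gap: 44.0
grip_force: 41.7
time: 8.0
tool_pos: [553.6, 81.0, 34.6]
tcp_rot: [-180.0, 0.0, -162.8]
ft_force: [-3.6, -1.4, 8.2]
finger_gap: 44.1
grip_force: 42.5
```

The cell is on the pin: about 2 mm down with 8 N. I keep turning under this light press in small steps.

```bash
python3 -m handwheel '[[0,0,0,3],[0,0,0,3],[0,0,0,0],[0,0,0,0]]'
```

```text
time: 8.4
tool_pos: [553.9, 81.2, 34.2]
tcp_rot: [-180.0, 0.1, -168.7]
ft_force: [-0.5, 0.7, 5.9]
finger_gap: 44.3
grip_force: 42.1
```

```bash
python3 -m handwheel '[[0,0,0,3],[0,0,0,3],[0,0,0,0],[0,0,0,0]]'
```

```text
time: 8.8
tool_pos: [553.3, 81.0, 33.4]
tcp_rot: [-180.0, -0.0, -174.7]
ft_force: [0.6, -0.1, 0.6]
finger_gap: 44.0
grip_force: 41.7
```

```bash
python3 -m handwheel '[[0,0,0,3],[0,0,0,3],[0,0,0,0],[0,0,0,0]]'
```

```text
time: 9.2
tool_pos: [553.2, 81.1, 33.5]
tcp_rot: [-180.0, -0.0, 179.3]
ft_force: [0.2, -0.6, 2.1]
finger_gap: 44.0
grip_force: 41.7
```

Force fell and z reached the full command at about 36–42°, which suggests the keyway is over the pin. I press a little more to test.

```bash
python3 -m handwheel '[[0,0,0.001,0],[0,0,0.001,0],[0,0,0,0],[0,0,0,0]]';python3 -c "
from h import *
s=r.sense();print(s['ft_force'],s['wrist_torque'])"
```

```text
time: 9.6
tool_pos: [553.3, 81.1, 31.6]
tcp_rot: [-180.0, -0.0, 179.2]
ft_force: [-0.5, 0.1, 1.1]
finger_gap: 44.0
grip_force: 41.7
[-0.45573908  0.08133592  1.09364146] [-0.04961979  0.10745184  0.02631583]
```

```bash
python3 -m handwheel '[[0,0,0.001,0],[0,0,0.001,0],[0,0,0.001,0],[0,0,0.001,0],[0,0,0.001,0],[0,0,0,0],[0,0,0,0]]'; python3 -m handwheel '[[0,0,0.001,0],[0,0,0.001,0],[0,0,0.0005,0],[0,0,0,0],[0,0,0,0]]'
```

```text
time: 10.3
tool_pos: [553.4, 81.1, 26.7]
tcp_rot: [-180.0, -0.0, 179.1]
ft_force: [-1.1, -0.7, 1.9]
finger_gap: 44.0
grip_force: 41.8
time: 10.8
tool_pos: [553.5, 81.1, 25.3]
tcp_rot: [-180.0, 0.0, 179.1]
ft_force: [-7.0, -0.8, 12.2]
finger_gap: 44.0
grip_force: 42.8
```

```bash
python3 -m handwheel '[[0,0,0.001,0],[0,0,0,0],[0,0,0,0],[0,0,0,0]]'; python3 - <<'E'
from h import *
z=[];f=[];
for k in range(4):
    i=r.snapshot("scene");s=r.sense();z.append(s["tool_pos"][2]);f.append(s["ft_force"])
print(np.round(z,2),np.mean(f,0).round(1),s["wrist_torque"].round(2))
c=cv2.resize(i[135:235,206:306,::-1],(400,400));a=cv2.resize(cv2.imread("pics/scene0.png")[135:235,206:306],(400,400))
cv2.imwrite("pics/g.png",np.hstack([a,c]))
E
```

```text
time: 11.2
tool_pos: [553.5, 81.1, 25.3]
tcp_rot: [-180.0, 0.0, 179.1]
ft_force: [-12.0, -0.8, 20.8]
finger_gap: 44.0
grip_force: 43.6
[25.29 25.31 25.29 25.26] [-11.6  -1.3  20.7] [-0.25  1.9   0.03]
```

View pics/g.png

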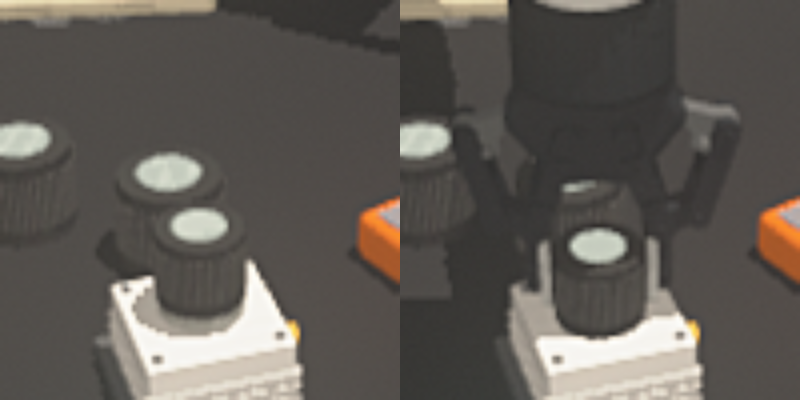

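The window dropped from crop y≈225 to ≈245, about 12 mm, and the cell is now hard against something. I check the drop at subpixel level.

```bash
python3 - <<'E'
from h import *
def win(im,x,y):
    g=im[y-9:y+10,x-10:x+11].astype(float);w=np.clip((g-105)/105,0,1)
    l,lab,st,ce=cv2.connectedComponentsWithStats((w>.3).astype(np.uint8));k=1+np.argmax(st[1:,4])
    w*=cv2.dilate((lab==k).astype(np.uint8),np.ones((3,3)));m=cv2.moments(w);return m["m10"]/m["m00"]+x-10,m["m01"]/m["m00"]+y-9
a=win(cv2.imread("pics/scene0.png",0),256,191)
im=cv2.cvtColor(r.snapshot("scene"),cv2.COLOR_RGB2GRAY);b=win(im,256,196)
print(a,b)
p0=proj("scene",np.array([552.8,81,107]))
for d in (10,11,11.5,12): print(d,np.subtract(proj("scene",np.array([552.8,81,107-d])),p0).round(2))
E
```

```text
(255.29052423777142, 190.8264970388243) (255.0877990430622, 196.09928229665073)
10 [0.12 4.26]
11 [0.13 4.68]
11.5 [0.13 4.89]
12 [0.14 5.1 ]
```

The measured drop is 12.4 ± 0.5 mm against a hard stop, so the cell is fully home. It is still held with about 44 N of grip and a 21 N push, so I hand in.

```bash
python3 -c "
from bench import r
print(r.hand_in())"
```

```text
the job is handed in; nothing more can be done
None
```

The job is handed in: I turned the cell about 42° clockwise until it dropped over the pin, then pushed it home (about 12 mm measured, against a hard stop) and left it held by the gripper; the meter, jar and filter were not approached.

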